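# Cure a casting under the UV lamp

### The arm

A 7-joint arm with a two-finger parallel gripper is mounted at the origin on a cart in front of the work surface, level with it; the furniture and walls round the work are solid. World frame = base frame: x ahead of the robot, y to its left, z up, the work surface at z = 0. Lengths are in m, angles in degrees, forces in N, time in s.
With the tool pointing down it reaches from about 0.425 to 0.8 m from the base axis. Payload 8.3 kg.
Tool frame: the origin (TCP) lies at the very end of the fingers, on their centre line; the grasp point (between the pads) lies arm.pinch_z behind it (arm.pinch_z is the distance from the TCP to the grasp point, in m); z points along the fingers, y is the line along which they close (so a half turn about z gives the same grasp; the last joint's range is limited). The gripper opens to 85 mm and grips with 20 to 120 N. Pads are 22 mm wide; open, the fingers measure 114 mm over their backs; the gripper's body (76 mm by 85 mm) begins 54 mm behind the grasp point. The pads swing forward as they close: fully open they stand 13 mm farther back than shut.
Start: joints at [-74.479, 21.967, 0.94, 78.501, -0.361, 79.538, -2.664], TCP at [0.205, 0.591, 0.231] pointing down, gripper open.
Joint ranges: [-169.22, 169.22], [-14.56, 117.87], [-87.37, 89.26], [10.42, 133.3], [-82.24, 262.24], [0.94, 117.77], [-172.7, 172.7]. Speed limits (degrees/s): [136.94, 136.94, 172.46, 172.46, 180, 180, 180].

### API

Orientations are given as a 3x3 rotation matrix whose columns are the frame's x, y, z axes.
In Python, from rig import arm gives the robot as it stands.
- The arm moves only by the shell command python3 -m inch 'ROWS' [FORCE]. ROWS is JSON, a list of rows, each an object with "hand": the opening, from -1 (shut) to 1 (fully open); "offset": the shift along the tool's x, y, z each as a share of 40 cm, from -1 to 1, a list of three; "yaw": the turn about the tool's z as a share of 45 degrees, from -1 to 1. In form: [{"hand": hand, "offset": [x, y, z], "yaw": yaw}, ...]. A call has 1 to 8 rows; each row is the pose to reach, as a shift and turn from the pose commanded when the call began, along the tool's axes at that moment; what a row does not reach only later rows make up. A row lasts 1/8 s, in which the tool goes at most 62.5 mm and 10.7 degrees, less where a joint would pass 70% of its speed; a pose out of reach is approached as far as the arm can. A call with a number of a shift or a turn outside -1 to 1 is refused whole. A call with a gripper value outside its range is refused whole. The fingers move at their own pace and stop on an object; FORCE is the grip in N (left out, the last holds). Time passes only in rows, so rows that repeat a pose let the fingers close. It gives the time, the measured TCP pose, the force, the opening and the grip force at its end, in the units of the state.
- arm.observe(): the state, without advancing time (a new reading comes with each control period).
- arm.capture(name): name is "scene" or "top" or "wrist"; returns a dict with "frame" (420x560x3 uint8, red, green, blue), "fx", "fy", "cx", "cy" (pixels), "distortion" ([k1, k2, p1, p2, k3] as OpenCV has them; the pictures are not rectified), "world_from_camera" (4x4, takes a point from camera to world coordinates); the wrist camera has in their place "mount" (4x4, takes a point from camera to tool coordinates, whose origin is the TCP and whose axes are the flange's). Camera axes: x right, y down, z forward; pixel columns grow to the right and rows downward; lengths in m; the calibration is good to about 2 mm. A picture is of the moment at which its call begins: read the wrist's pose just before it. There is no depth.
- arm.job_done(): hands the job in; it is judged then, once.
The state is a dict: "time_s": time; "joint_pos": joint angles; "dq": joint speeds; "joint_efforts": joint torques, N m; "eef_pos": TCP position; "tool_rot": TCP orientation; "ft_force": force on the tool from outside, world axes, zero at the start; "ft_torque": the same for the moment, N m; "grip_width": finger opening in m; "finger_force": force on a finger pad.
Only numpy, scipy, OpenCV 4.12 (cv2) and the standard library are available. Lean on these libraries where they do the work, as an engineer would, in place of code of your own. Each camera call takes 0.05 s, during which the arm holds its last target. There are 200 camera calls.

### The job

Lay the zigzag resin casting flat in the white tray of the UV curing station, then fold the amber shield at its front fully upright, then fold the lamp panel down and set it at 60 degrees above level (pointer at the long red mark of the quadrant). Last, press the green start button fully home and let go; leave the green cup, the tape roll and the cast disc at the front left where they are.

Things in the scene. Friction and masses are not known exactly. Their poses are not given: they have to be found in the camera images.
- station: Grey UV curing station fixed to the worktop. Origin: on the worktop, under its middle; own x to its back, y to its left, z up. Base plate x -95 to +105, y -190 to +120 mm, top at z 22. Rear hinge cheeks at x 80, y +-99, up to z 70. A thin quadrant at y +104, 90 mm in radius about the lamp hinge, has a long red mark at 60 degrees.
- bed (a point): Centre of the white tray's inner floor, at (-18, 0, 27) mm in the station's frame, station's axes. Inside 88 mm in x and 158 mm in y; rim 4 mm wide and 5 mm high above the inner floor.
- lamp_panel (a joint): Angle of the lamp panel above level (rad): 0 = level over the tray, 1.571 = upright, stops at 1.8. Hinge line along the station's y at x 80, z 60 mm. Stiff: it stays where it is left. Panel 14 mm thick (fins 12.5 mm out on the back), 180 mm wide, its far edge 105 mm from the hinge, then the tab.
- lamp_tab (a point): Grip point in the middle of the lamp panel's black tab, 128 mm from the hinge. Tab 56 mm wide (y), 10 mm thick, its end 141 mm from the hinge. Own x points along the panel towards the hinge, y along the hinge line, z out of the back of the panel.
- shield (a joint): Angle of the amber shield above level (rad): 0 = lying level towards the robot, 1.571 = fully upright, at its stop. Hinge line along the station's y at x -85, z 26 mm. Stiff: it stays where it is left.
- shield_edge (a point): Middle of the shield's black outer edge, 70 mm from its hinge. Shield 164 mm wide, 8 mm thick at this edge, 5 mm elsewhere. Own x points along the shield towards its hinge.
- start_button_top (a point): Centre of the top of the green start button (30 mm across) on the black switch block at the right of the station; at (-50, -155) mm in the station's frame. Travel 6 mm straight down, about 5 N, springs back.
- start_button (a joint): Travel of the start button (m): 0 = out, 0.006 = fully pressed.
- zig_b: Cream zigzag resin casting, 46 x 119 x 12 mm; origin at the centre of its underside, long axis along its own y, z up. Grasp it across its own x.
- mixing_cup: Green mixing cup, 62 mm across, 56 mm high, origin under its centre. Leave alone.
- masking_tape: Roll of cream masking tape lying flat, 89 mm across, 20 mm high, origin under its centre. Leave alone.
- disc_b: Cream cast disc with a cross bar, 80 x 116 x 13 mm, lying at the front left, origin under its centre. Leave alone.
Things that resemble listed ones, but are neither listed nor needed, are in the scene too. Leave any brown look-alike of the zig_b alone.

How it is judged (in metres and radians):
On the way, in this order (a step that is already met when the one before it is completed fails the run):
1. the casting lies flat in the tray, let go (x of zig_b in the frame of bed between -0.03 and 0.03 m and y of zig_b in the frame of bed between -0.03 and 0.03 m and z of zig_b in the frame of bed between -0.004 and 0.004 m and angle between zig_b's own z axis and vertical below 0.07 rad and contact force between the fingers and zig_b below 0.1 N), for 0.2 s.
2. the shield is upright, the casting still in the tray (x of zig_b in the frame of bed between -0.03 and 0.03 m and y of zig_b in the frame of bed between -0.03 and 0.03 m and z of zig_b in the frame of bed between -0.004 and 0.004 m and angle between zig_b's own z axis and vertical below 0.07 rad and value of joint shield above 1.48 rad), for 0.2 s.
3. the lamp panel stands at 60 degrees, let go (all of step 2 and value of joint lamp_panel between 0.957 and 1.137 rad and velocity of joint lamp_panel between -0.02 and 0.02 rad/s and contact force between the fingers and station below 0.1 N), for 0.2 s.
4. the start button is pressed home (all of step 2 and value of joint lamp_panel between 0.957 and 1.137 rad and value of joint start_button above 0.0048 m), for 0.05 s.
At the end, for the whole second after the job is handed in: The casting lies flat and still on the floor of the white tray (centre within 30 mm of the tray's centre each way), the shield stands upright (within 5 degrees), the lamp panel rests at 60 degrees above level (within 5 degrees), and the start button, having been pressed, is out again (all of step 2 and value of joint lamp_panel between 0.957 and 1.137 rad and velocity of joint lamp_panel between -0.02 and 0.02 rad/s and value of joint start_button below 0.0015 m and linear speed of zig_b below 0.02 m/s); the robot touches nothing.
It fails at once if a bystander (green cup, tape roll, cast disc) is shifted by more than 30 mm (distance of any of mixing_cup, masking_tape, disc_b from where it was at the start of the episode above 0.03 m).
It also fails if it takes over 64 s, if anything falls off the work surface, if the arm or the gripper's body presses on something with over 40 N, if the wrist force passes 120 N, or if a joint passes its speed limit or range.

## Working session

There is one attempt and no reset: what is moved stays moved. The work goes in short steps, Python scripts to look and compute and a shell command to move; the robot and the scene stay as the last step left them, time stands still between calls to the robot, and variables do not carry over. Pictures are saved under pics/ and viewed, at most 10 in all, crops included, and the job is handed in when it is done.

```bash
ls; mkdir -p pics; python3 - <<'E'
from rig import arm
import cv2,numpy as np
s=arm.observe();print({k:np.round(v,3).tolist() for k,v in s.items()},arm.pinch_z)
for n in ["scene","top"]:
    c=arm.capture(n);cv2.imwrite(f"pics/{n}0.png",c["frame"][:,:,::-1])
    print(n,c["fx"],c["fy"],c["cx"],c["cy"],c["distortion"],np.round(c["world_from_camera"],4).tolist())
c=arm.capture("wrist");print(c["fx"],np.round(c["mount"],4).tolist())
E
```

```text
pics
{'time_s': 0.0, 'joint_pos': [-74.479, 22.017, 0.939, 78.563, -0.363, 79.537, -2.664], 'dq': [0.044, -0.081, 0.049, -0.015, -0.035, -0.058, -0.048], 'joint_efforts': [0.001, -62.761, 0.845, -37.182, 0.017, 0.014, -0.0], 'eef_pos': [0.205, 0.59, 0.23], 'tool_rot': [[-0.945, 0.328, -0.001], [0.328, 0.945, -0.002], [-0.0, -0.002, -1.0]], 'ft_force': [0.729, -0.885, -0.138], 'ft_torque': [-0.012, 0.008, -0.001], 'finger_force': 0.0, 'grip_width': 0.085} 0.0187
scene 435.61296860071894 435.61296860071894 276.11252564148515 211.4195895398428 [-0.01913484  0.          0.          0.          0.        ] [[0.8646, -0.2171, 0.4532, 0.0236], [-0.5025, -0.3687, 0.782, -1.0107], [-0.0026, -0.9038, -0.4279, 0.5854], [0.0, 0.0, 0.0, 1.0]]
top 395.1464393407832 395.1464393407832 275.1449930753372 210.00146888302925 [0.00704345 0.         0.         0.         0.        ] [[-0.0141, -0.991, 0.1333, 0.4022], [-0.9999, 0.0149, 0.005, -0.0777], [-0.007, -0.1332, -0.9911, 1.2495], [0.0, 0.0, 0.0, 1.0]]
375.7286997483788 [[0.0001, -0.9581, -0.2863, 0.0743], [1.0, 0.0004, -0.001, 0.0005], [0.001, -0.2863, 0.9581, -0.1424], [0.0, 0.0, 0.0, 1.0]]
```

View pics/scene0.png

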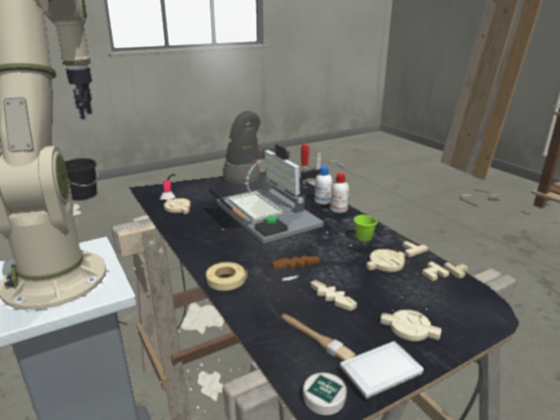

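View pics/top0.png

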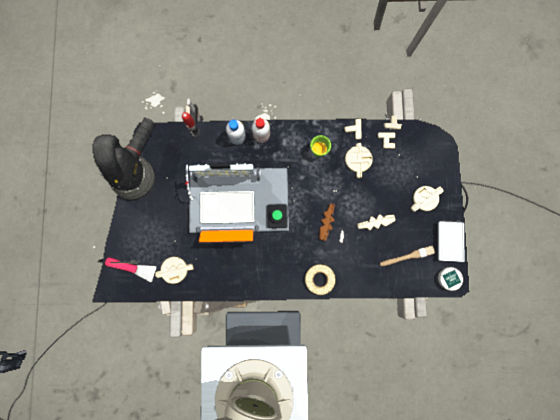

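The top view shows the cream zigzag at (377,222), the brown look-alike at (327,222), the white tray at (226,207), the amber shield at (226,236) and the button at (277,215). Next I'll measure these.

```bash
cat > h.py <<'E'
import cv2,numpy as np
from rig import arm
def shot(n):
    s=arm.observe(); c=arm.capture(n)
    if n=="wrist":
        T=np.eye(4);T[:3,:3]=s["tool_rot"];T[:3,3]=s["eef_pos"];c["W"]=T@np.array(c["mount"])
    else: c["W"]=np.array(c["world_from_camera"])
    c["K"]=np.array([[c["fx"],0,c["cx"]],[0,c["fy"],c["cy"]],[0,0,1]]);c["D"]=np.array(c["distortion"])
    c["hsv"]=cv2.cvtColor(c["frame"],cv2.COLOR_RGB2HSV)
    return c
def ray(c,px):
    u=cv2.undistortPoints(np.array(px,float).reshape(-1,1,2),c["K"],c["D"]).reshape(-1,2)
    return (np.c_[u,np.ones(len(u))]@c["W"][:3,:3].T), c["W"][:3,3]
def onz(c,px,z):
    d,o=ray(c,px); return o+d*((z-o[2])/d[:,2])[:,None]
def ony(c,px,p,n):  # plane through p normal n
    d,o=ray(c,px); return o+d*(((p-o)@n)/(d@n))[:,None]
def proj(c,P):
    M=np.linalg.inv(c["W"]); r,_=cv2.Rodrigues(M[:3,:3])
    return cv2.projectPoints(np.array(P,float).reshape(-1,1,3),r,M[:3,3],c["K"],c["D"])[0].reshape(-1,2)
def blobs(c,lo,hi,box=None,amin=30):
    m=cv2.inRange(c["hsv"],lo,hi)
    if box: k=np.zeros_like(m);x0,y0,x1,y1=box;k[y0:y1,x0:x1]=255;m&=k
    cs=cv2.findContours(m,cv2.RETR_EXTERNAL,cv2.CHAIN_APPROX_NONE)[0]
    return sorted([k for k in cs if cv2.contourArea(k)>amin],key=cv2.contourArea,reverse=True)
E
python3 - <<'E'
from h import *
c=shot("top")
for name,lo,hi,box,z in [("tray",(0,0,200),(179,60,255),(190,180,265,235),.032),("zig",(10,20,120),(35,150,255),(350,205,405,240),.012),("shield",(8,150,120),(25,255,255),(180,220,270,250),.04),("btn",(50,120,80),(85,255,255),(262,200,292,232),.05),("cup",(30,150,80),(60,255,255),(300,130,340,160),.056)]:
    for k in blobs(c,lo,hi,box)[:2]:
        P=onz(c,k.reshape(-1,2),z)[:,:2]
        r=cv2.minAreaRect((P*1000).astype(np.float32));print(name,cv2.contourArea(k),cv2.boundingRect(k),np.round(r[0],1),np.round(r[1],1),round(r[2],1), np.round(cv2.boxPoints(r)).tolist())
f=c["frame"][150:260,175:410];cv2.imwrite("pics/crop1.png",cv2.resize(f[:,:,::-1],None,fx=3.4,fy=3.4,interpolation=cv2.INTER_CUBIC))
s=shot("scene");f=s["frame"][130:250,200:350];g=cv2.resize(f[:,:,::-1],None,fx=4.8,fy=4.8,interpolation=cv2.INTER_CUBIC);cv2.imwrite("pics/crop2.png",g)
E
```

```text
tray 1608.5 (200, 191, 55, 32) [579.5  78.8] [169.8  97.6] 89.1 [[529.0, -5.0], [627.0, -7.0], [630.0, 163.0], [532.0, 164.0]]
tray 86.0 (201, 225, 53, 5) [515.8  78.2] [ 10.5 161. ] 0.3 [[510.0, 159.0], [511.0, -2.0], [521.0, -2.0], [521.0, 159.0]]
zig 297.5 (357, 214, 39, 16) [ 527.1 -387.5] [ 41.8 121.2] 13.2 [[493.0, -333.0], [521.0, -451.0], [561.0, -442.0], [534.0, -324.0]]
shield 551.0 (199, 230, 55, 12) [488.4  80.2] [165.4  33.7] 89.2 [[470.0, -2.0], [504.0, -3.0], [506.0, 163.0], [473.0, 163.0]]
btn 77.5 (272, 210, 11, 11) [548.1 -77. ] [30.6 30.8] 89.3 [[533.0, -92.0], [563.0, -93.0], [564.0, -62.0], [533.0, -62.0]]
cup 127.5 (310, 135, 21, 21) [ 765.  -214.8] [62.6 60.5] 24.5 [[724.0, -200.0], [749.0, -255.0], [806.0, -229.0], [781.0, -174.0]]
```

View pics/crop1.png

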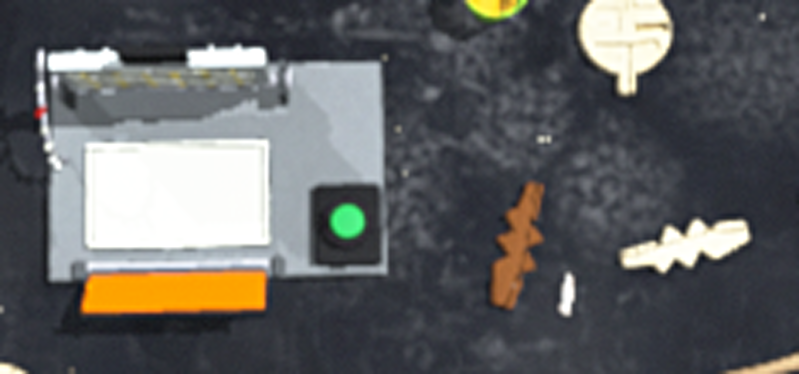

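View pics/crop2.png

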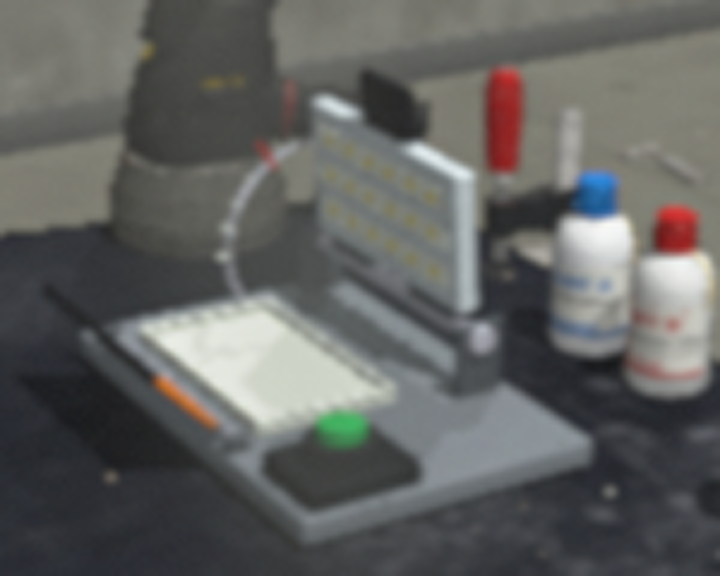

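The zigzag centre is at about (0.527, -0.388) with yaw about 13°. The station is at about (0.5975, 0.079) with yaw about -1°. The scene camera sees the shield nearly edge-on, so it stands at roughly 48°, and the lamp panel is near upright. I'll move over the zigzag now.

```bash
cat >> h.py <<'E'
def plan(x,y,z,tooly=None):
    "offset and yaw shares from here to TCP target; tooly = world angle of tool y"
    s=arm.observe();R=np.array(s["tool_rot"]);p=np.array(s["eef_pos"])
    o=R.T@(np.array([x,y,z])-p)/.4
    a=np.degrees(np.arctan2(R[1,1],R[0,1]));yw=0 if tooly is None else (a-tooly+180)%360-180
    print("t",round(s["time_s"],2),"p",np.round(p,4),"a",round(a,1),"offset",np.round(o,3),"yaw",round(yw/45,3),"deg",round(yw,1),"dist",round(np.linalg.norm(o)*.4,3),"F",np.round(s["ft_force"],1),"w",round(s["grip_width"],4))
E
python3 -c "
from h import *
plan(.5,.28,.26,13)"
```

```text
t 0.25 p [0.2046 0.5903 0.2308] a 70.9 offset [-0.952 -0.491 -0.072] yaw 1.286 deg 57.9 dist 0.429 F [0.7 0.2 0.1] w 0.0856
```

```bash
python3 -m inch '[{"hand":1,"offset":[-0.95,-0.49,-0.07],"yaw":1},{"hand":1,"offset":[-0.95,-0.49,-0.07],"yaw":1},{"hand":1,"offset":[-0.95,-0.49,-0.07],"yaw":1},{"hand":1,"offset":[-0.95,-0.49,-0.07],"yaw":1},{"hand":1,"offset":[-0.95,-0.49,-0.07],"yaw":1},{"hand":1,"offset":[-0.95,-0.49,-0.07],"yaw":1},{"hand":1,"offset":[-0.95,-0.49,-0.07],"yaw":1},{"hand":1,"offset":[-0.95,-0.49,-0.07],"yaw":1}]'
python3 -c "
from h import *
plan(.5,-.1,.26,13)"
```

```text
time_s: 1.25
eef_pos: [0.503, 0.2755, 0.2597]
tool_rot: [[-0.428, 0.904, 0.002], [0.904, 0.428, -0.002], [-0.002, 0.001, -1.0]]
ft_force: [-0.4, 0.1, -0.4]
grip_width: 0.0855
finger_force: 0.0
t 1.25 p [0.503  0.2755 0.2597] a 25.3 offset [-0.845 -0.409  0.001] yaw 0.274 deg 12.3 dist 0.376 F [-0.4  0.1 -0.4] w 0.0855
```

```bash
python3 -m inch '[{"hand":1,"offset":[-0.84,-0.41,0],"yaw":0.27},{"hand":1,"offset":[-0.84,-0.41,0],"yaw":0.27},{"hand":1,"offset":[-0.84,-0.41,0],"yaw":0.27},{"hand":1,"offset":[-0.84,-0.41,0],"yaw":0.27},{"hand":1,"offset":[-0.84,-0.41,0],"yaw":0.27},{"hand":1,"offset":[-0.84,-0.41,0],"yaw":0.27},{"hand":1,"offset":[-0.84,-0.41,0],"yaw":0.27}]'
python3 -c "
from h import *
plan(.527,-.388,.17,13)"
```

```text
time_s: 2.12
eef_pos: [0.4977, -0.0981, 0.2597]
tool_rot: [[-0.229, 0.973, 0.001], [0.973, 0.229, -0.001], [-0.001, 0.0, -1.0]]
ft_force: [0.6, -0.2, -0.0]
grip_width: 0.0855
finger_force: 0.0
t 2.12 p [ 0.4977 -0.0981  0.2597] a 13.2 offset [-0.722 -0.095  0.225] yaw 0.005 deg 0.2 dist 0.305 F [ 0.6 -0.2 -0. ] w 0.0855
```

```bash
python3 -m inch '[{"hand":1,"offset":[-0.72,-0.095,0.225],"yaw":0},{"hand":1,"offset":[-0.72,-0.095,0.225],"yaw":0},{"hand":1,"offset":[-0.72,-0.095,0.225],"yaw":0},{"hand":1,"offset":[-0.72,-0.095,0.225],"yaw":0},{"hand":1,"offset":[-0.72,-0.095,0.225],"yaw":0},{"hand":1,"offset":[-0.72,-0.095,0.225],"yaw":0},{"hand":1,"offset":[-0.72,-0.095,0.225],"yaw":0}]'
python3 - <<'E'
from h import *
c=shot("wrist");cv2.imwrite("pics/w1.png",c["frame"][:,:,::-1])
for k in blobs(c,(10,20,120),(35,150,255),None,300)[:3]:
    P=onz(c,k.reshape(-1,2),.012)[:,:2]*1000
    r=cv2.minAreaRect(P.astype(np.float32));print(cv2.boundingRect(k),np.round(r[0],1),np.round(r[1],1),round(r[2],1))
plan(.527,-.388,.012,13)
E
```

```text
time_s: 3.0
eef_pos: [0.5311, -0.38, 0.1687]
tool_rot: [[-0.239, 0.971, -0.0], [0.971, 0.239, 0.001], [0.002, -0.0, -1.0]]
ft_force: [-0.0, 0.8, 0.3]
grip_width: 0.0855
finger_force: 0.0
(458, 155, 102, 98) [ 716.7 -346.9] [82.4 83.6] 25.8
(250, 127, 50, 140) [ 525.  -386.8] [ 40.1 118.1] 12.7
(270, 321, 80, 76) [ 590.4 -528.5] [76.8 82.6] 22.1
t 3.05 p [ 0.5315 -0.3795  0.1693] a 13.9 offset [-0.018 -0.016  0.393] yaw 0.02 deg 0.9 dist 0.158 F [0.1 0.6 0.9] w 0.0858
```

View pics/w1.png

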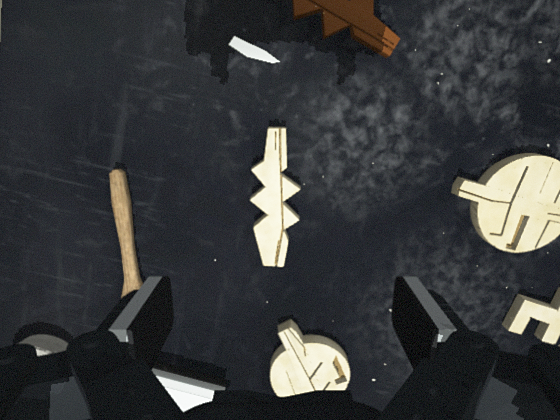

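The wrist view agrees with the top view. The zigzag is at (275,195) px, centre (0.525, -0.385), yaw about 13°. I'll go down and grip.

```bash
python3 -c "
from h import *
plan(.5248,-.385,.004,13)"

```

```text
t 3.05 p [ 0.5315 -0.3795  0.1693] a 13.9 offset [-0.01  -0.02   0.413] yaw 0.02 deg 0.9 dist 0.165 F [0.1 0.6 0.9] w 0.0858
```

```bash
python3 -m inch '[{"hand":1,"offset":[-0.01,-0.02,0.3],"yaw":0.02},{"hand":1,"offset":[-0.01,-0.02,0.3],"yaw":0.02},{"hand":1,"offset":[-0.01,-0.02,0.3],"yaw":0.02},{"hand":1,"offset":[-0.01,-0.02,0.3],"yaw":0.02}]'
python3 -c "
from h import *
plan(.5248,-.385,.004,13)"

```

```text
time_s: 3.55
eef_pos: [0.5252, -0.3873, 0.0522]
tool_rot: [[-0.224, 0.975, 0.003], [0.975, 0.224, -0.001], [-0.002, 0.003, -1.0]]
ft_force: [-0.1, 0.1, 1.4]
grip_width: 0.0856
finger_force: 0.0
t 3.55 p [ 0.5252 -0.3873  0.0522] a 12.9 offset [ 0.006 -0.     0.12 ] yaw -0.002 deg -0.1 dist 0.048 F [-0.1  0.1  1.4] w 0.0856
```

```bash
python3 -m inch '[{"hand":1,"offset":[0.006,0,0.07],"yaw":0},{"hand":1,"offset":[0.006,0,0.12],"yaw":0},{"hand":1,"offset":[0.006,0,0.12],"yaw":0},{"hand":-1,"offset":[0.006,0,0.12],"yaw":0},{"hand":-1,"offset":[0.006,0,0.12],"yaw":0},{"hand":-1,"offset":[0.006,0,0.12],"yaw":0},{"hand":-1,"offset":[0.006,0,0.12],"yaw":0},{"hand":-1,"offset":[0.006,0,0.12],"yaw":0}]' 40

```

```text
time_s: 4.55
eef_pos: [0.5233, -0.3861, 0.0029]
tool_rot: [[-0.222, 0.975, 0.002], [0.975, 0.222, -0.001], [-0.001, 0.001, -1.0]]
ft_force: [-1.0, 1.3, 7.6]
grip_width: 0.0367
finger_force: 39.3
```

```bash
python3 -m inch '[{"hand":-1,"offset":[0,0,-0.1],"yaw":0},{"hand":-1,"offset":[0,0,-0.2],"yaw":0},{"hand":-1,"offset":[0,0,-0.3],"yaw":0},{"hand":-1,"offset":[0,0,-0.3],"yaw":0},{"hand":-1,"offset":[0,0,-0.3],"yaw":0}]'
python3 - <<'E'
from h import *
for n in ["wrist","top"]:
    c=shot(n)
    if n=="wrist": cv2.imwrite("pics/w2.png",c["frame"][:,:,::-1])
    else:
        for k in blobs(c,(10,20,120),(35,150,255),(335,190,420,260)):
            P=onz(c,k.reshape(-1,2),.13)[:,:2]*1000;r=cv2.minAreaRect(P.astype(np.float32));print(cv2.boundingRect(k),np.round(r[0],1),np.round(r[1],1),round(r[2],1))
plan(.522,-.1,.20,0)
E
```

```text
time_s: 5.18
eef_pos: [0.5226, -0.3851, 0.1211]
tool_rot: [[-0.222, 0.975, -0.0], [0.975, 0.222, 0.0], [0.0, 0.0, -1.0]]
ft_force: [-0.2, -0.2, -0.5]
grip_width: 0.0362
finger_force: 39.8
(336, 190, 84, 70) [ 508.  -363.1] [241.8 196.5] 89.2
t 5.28 p [ 0.5222 -0.3847  0.12  ] a 12.8 offset [ 0.694  0.157 -0.199] yaw 0.285 deg 12.8 dist 0.296 F [ 0.4  0.1 -0.6] w 0.0362
```

View pics/w2.png

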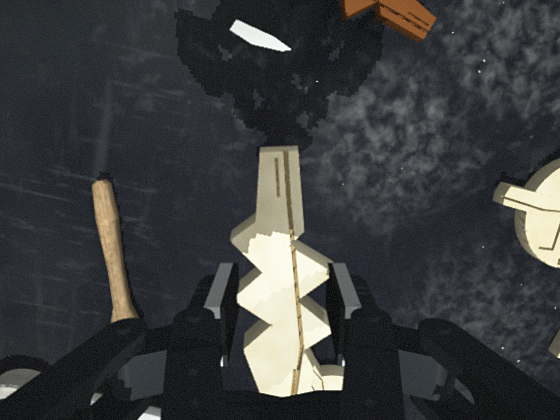

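The wrist view shows the casting held level and nearly aligned, from its far tip at (280,148) to the pads at about (285,310). I'll carry it to the tray.

```bash
python3 - <<'E'
from h import *
plan(.5795,.0788,.16,-1)
s=arm.observe();c={"W":None}
c=shot("wrist");P=onz(c,[(280,148)],.131);print("tip in tool (expect x~59,y~0)",(np.array(s["tool_rot"]).T@(P[0]-s["eef_pos"]))*1000)
E
```

```text
t 5.28 p [ 0.5222 -0.3847  0.12  ] a 12.8 offset [ 1.098  0.397 -0.099] yaw 0.307 deg 13.8 dist 0.469 F [ 0.4  0.1 -0.6] w 0.0362
tip in tool (expect x~59,y~0) [ 58.00789355  -1.56704895 -10.87926075]
```

Tip offset matches a centred grasp. I'll do this in two legs.

```bash
python3 -m inch '[{"hand":-1,"offset":[0.12,0.04,-0.1],"yaw":0.1},{"hand":-1,"offset":[0.24,0.08,-0.1],"yaw":0.2},{"hand":-1,"offset":[0.36,0.13,-0.1],"yaw":0.3},{"hand":-1,"offset":[0.48,0.17,-0.1],"yaw":0.307},{"hand":-1,"offset":[0.6,0.22,-0.1],"yaw":0.307},{"hand":-1,"offset":[0.72,0.26,-0.1],"yaw":0.307},{"hand":-1,"offset":[0.84,0.31,-0.1],"yaw":0.307},{"hand":-1,"offset":[0.84,0.31,-0.1],"yaw":0.307}]'
python3 -c "
from h import *
plan(.5795,.0788,.10,-1)"

```

```text
time_s: 6.32
eef_pos: [0.5692, -0.0238, 0.1599]
tool_rot: [[0.008, 1.0, -0.002], [1.0, -0.008, 0.002], [0.002, -0.002, -1.0]]
ft_force: [0.3, -0.7, -0.3]
grip_width: 0.0364
finger_force: 40.0
t 6.33 p [ 0.5692 -0.0238  0.1599] a -0.5 offset [0.256 0.024 0.15 ] yaw 0.012 deg 0.5 dist 0.119 F [ 0.3 -0.7 -0.3] w 0.0364
```

```bash
python3 -m inch '[{"hand":-1,"offset":[0.12,0.012,0.07],"yaw":0.012},{"hand":-1,"offset":[0.256,0.024,0.15],"yaw":0.012},{"hand":-1,"offset":[0.256,0.024,0.15],"yaw":0.012},{"hand":-1,"offset":[0.256,0.024,0.15],"yaw":0.012},{"hand":-1,"offset":[0.256,0.024,0.15],"yaw":0.012}]'
python3 - <<'E'
from h import *
c=shot("wrist");cv2.imwrite("pics/w3.png",c["frame"][:,:,::-1])
plan(.5795,.0788,.033,-1)
E
```

```text
time_s: 6.95
eef_pos: [0.5808, 0.0698, 0.1019]
tool_rot: [[0.03, 1.0, 0.001], [1.0, -0.03, -0.001], [-0.001, 0.001, -1.0]]
ft_force: [-0.5, -0.2, 1.1]
grip_width: 0.036
finger_force: 40.0
t 7.0 p [0.5808 0.07   0.102 ] a -1.7 offset [ 0.022 -0.004  0.173] yaw -0.015 deg -0.7 dist 0.07 F [-0.3 -0.1 -0.3] w 0.036
```

View pics/w3.png

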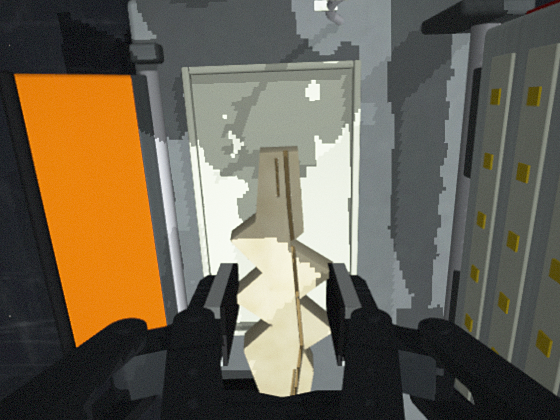

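The wrist view shows the casting centred over the tray, with far rim corners at (183,68) and (357,62). The shield is at left, and I'll lower now.

```bash
python3 - <<'E'
from h import *
c=shot("wrist");P=onz(c,[(183,68),(357,62)],.032);print(np.round(P,4))
E
python3 -m inch '[{"hand":-1,"offset":[0.01,-0.004,0.06],"yaw":0},{"hand":-1,"offset":[0.02,-0.004,0.12],"yaw":0},{"hand":-1,"offset":[0.02,-0.004,0.15],"yaw":0},{"hand":-1,"offset":[0.02,-0.004,0.175],"yaw":0},{"hand":-1,"offset":[0.02,-0.004,0.175],"yaw":0}]'

```

```text
[[0.5298 0.1616 0.032 ]
 [0.622  0.1619 0.032 ]]
time_s: 7.68
eef_pos: [0.5789, 0.0796, 0.0311]
tool_rot: [[0.027, 1.0, -0.001], [1.0, -0.027, -0.0], [-0.0, -0.001, -1.0]]
ft_force: [0.5, -0.2, -0.1]
grip_width: 0.0357
finger_force: 40.0
```

```bash
python3 -m inch '[{"hand":-1,"offset":[0,0,0.004],"yaw":0},{"hand":0.2,"offset":[0,0,0.004],"yaw":0},{"hand":0.2,"offset":[0,0,0.004],"yaw":0},{"hand":0.2,"offset":[0,0,0.004],"yaw":0},{"hand":0.2,"offset":[0,0,-0.04],"yaw":0},{"hand":0.2,"offset":[0,0,-0.15],"yaw":0},{"hand":0.2,"offset":[0,0,-0.25],"yaw":0},{"hand":0.2,"offset":[0,0,-0.25],"yaw":0}]'
python3 - <<'E'
from h import *
c=shot("wrist");cv2.imwrite("pics/w4.png",c["frame"][:,:,::-1])
plan(.42,.0788,.16,-1)
E
```

```text
time_s: 8.68
eef_pos: [0.5815, 0.08, 0.1361]
tool_rot: [[0.027, 1.0, 0.007], [1.0, -0.027, 0.002], [0.002, 0.007, -1.0]]
ft_force: [-0.5, 0.1, -1.5]
grip_width: 0.0516
finger_force: 0.0
t 8.72 p [0.5802 0.0802 0.1338] a -1.5 offset [-0.014 -0.4   -0.067] yaw -0.012 deg -0.5 dist 0.162 F [-0.8 -0.  -0.9] w 0.0513
```

View pics/w4.png

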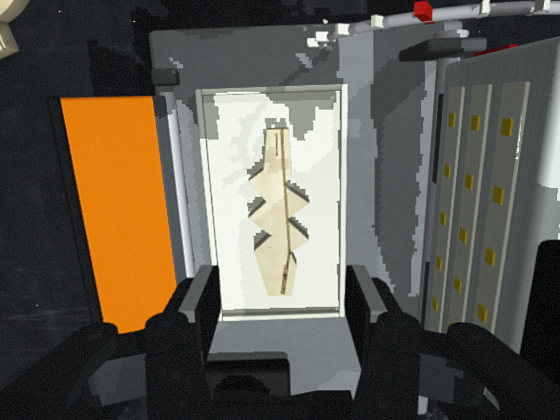

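The casting lies in the tray, centre about (280,210) px, well inside the rim. Next I'll measure the shield's outer edge from its far corner at (50,98) px, and the orange/hinge corner at (165,97).

```bash
python3 - <<'E'
from h import *
c=shot("wrist");P=ony(c,[(50,98),(62,97),(153,97)],np.array([.51,.161,0]),np.array([0.0175,1,0]))
print(np.round(P,4)); d=P-np.array([.5125,0,.026]);print(np.degrees(np.arctan2(d[:,2],-d[:,0])),np.hypot(d[:,0],d[:,2]))
plan(.42,.08,.17,-1)
E
```

```text
[[ 0.2971  0.1647 -0.2031]
 [ 0.35    0.1638 -0.1356]
 [ 0.4061  0.1628 -0.2586]]
[-46.75867345 -44.83859185 -69.49562153] [0.31445096 0.22921163 0.30380959]
t 8.78 p [0.5792 0.0802 0.1322] a -1.5 offset [-0.011 -0.398 -0.095] yaw -0.012 deg -0.5 dist 0.164 F [ 0.1 -0.2  0.3] w 0.0514
```

```bash
python3 - <<'E'
from h import *
c=shot("wrist");P=ony(c,[(95,333),(105,333),(182,331)],np.array([.51,-.003,0]),np.array([0.0175,1,0]))
print(np.round(P,4)); d=P-np.array([.5125,0,.026]);print(np.degrees(np.arctan2(d[:,2],-d[:,0])),np.hypot(d[:,0],d[:,2]))
t=shot("top");k=blobs(t,(8,150,120),(25,255,255),(180,220,270,250))
print(len(k), cv2.boundingRect(k[0]) if k else 0)
plan(.42,.08,.17,-1)
E
```

```text
[[ 0.442  -0.0018  0.0436]
 [ 0.4493 -0.0019  0.0436]
 [ 0.504  -0.0029  0.0415]]
[13.98918985 15.54097174 61.34096911] [0.07260639 0.06561904 0.01766341]
1 (212, 230, 42, 12)
t 8.88 p [0.5783 0.0802 0.1306] a -1.5 offset [-0.011 -0.396 -0.098] yaw -0.012 deg -0.5 dist 0.163 F [-0.3  0.1 -1.1] w 0.0515
```

The wrist estimate is cut off by the finger. The top and scene views agree on about 48°, with the edge at x≈0.466, z≈0.078. I'll go in front of the shield with shut fingers.

```bash
python3 -m inch '[{"hand":-1,"offset":[0,-0.1,-0.08],"yaw":0},{"hand":-1,"offset":[0,-0.25,-0.08],"yaw":0},{"hand":-1,"offset":[0,-0.396,-0.08],"yaw":0},{"hand":-1,"offset":[0,-0.396,-0.08],"yaw":0},{"hand":-1,"offset":[0,-0.396,-0.08],"yaw":0}]'
python3 - <<'E'
from h import *
plan(.42,.08,.05,-1)
t=shot("top");
for k in blobs(t,(8,150,120),(25,255,255),(180,220,270,250)):print(cv2.boundingRect(k))
c=shot("wrist");cv2.imwrite("pics/w5.png",c["frame"][:,:,::-1])
k=blobs(c,(8,150,120),(25,255,255))[0];r=cv2.approxPolyDP(k,5,True).reshape(-1,2);print(r.tolist())
E
```

```text
time_s: 9.5
eef_pos: [0.4206, 0.0847, 0.1633]
tool_rot: [[0.026, 1.0, 0.0], [1.0, -0.026, 0.001], [0.001, 0.0, -1.0]]
ft_force: [0.7, -0.4, 0.4]
grip_width: -0.0002
finger_force: 0.0
t 9.5 p [0.4206 0.0847 0.1633] a -1.5 offset [-0.012 -0.001  0.283] yaw -0.011 deg -0.5 dist 0.113 F [ 0.7 -0.4  0.4] w -0.0002
(213, 230, 41, 12)
[[397, 96], [359, 98], [354, 320], [388, 302]]
```

```bash
python3 - <<'E'
from h import *
c=shot("wrist");P=ony(c,[(354,320),(388,302)],np.array([.51,-.003,0]),np.array([0.0175,1,0]))
d=P-np.array([.510,0,.026]);print(np.round(P,4),np.degrees(np.arctan2(d[:,2],-d[:,0])),np.hypot(d[:,0],d[:,2]))
E
python3 -m inch '[{"hand":-1,"offset":[-0.012,0,0.1],"yaw":0},{"hand":-1,"offset":[-0.012,0,0.2],"yaw":0},{"hand":-1,"offset":[-0.012,0,0.27],"yaw":0},{"hand":-1,"offset":[-0.012,0,0.27],"yaw":0}]'
```

```text
[[ 0.4722 -0.0023  0.0587]
 [ 0.5047 -0.0029  0.0331]] [40.92011799 53.53078211] [0.04996552 0.00886645]
time_s: 10.15
eef_pos: [0.4197, 0.0781, 0.0534]
tool_rot: [[0.028, 1.0, -0.004], [1.0, -0.028, -0.005], [-0.005, -0.004, -1.0]]
ft_force: [-0.4, 0.2, -0.7]
grip_width: -0.0002
finger_force: 0.0
```

The shield is at about 42–48°, so the tip overlaps its edge by 20 mm. I'll push it up.

```bash
python3 -m inch '[{"hand":-1,"offset":[0,0.04,0],"yaw":0},{"hand":-1,"offset":[0,0.07,0],"yaw":0},{"hand":-1,"offset":[0,0.09,0],"yaw":0},{"hand":-1,"offset":[0,0.11,0],"yaw":0},{"hand":-1,"offset":[0,0.13,0],"yaw":0},{"hand":-1,"offset":[0,0.15,0],"yaw":0},{"hand":-1,"offset":[0,0.165,0],"yaw":0},{"hand":-1,"offset":[0,0.165,0],"yaw":0}]'
```

```text
time_s: 11.15
eef_pos: [0.4902, 0.0783, 0.0576]
tool_rot: [[0.027, 1.0, 0.006], [1.0, -0.027, 0.001], [0.002, 0.006, -1.0]]
ft_force: [0.2, 0.6, 14.1]
grip_width: 0.0002
finger_force: 8.3
```

```bash
python3 - <<'E'
from h import *
c=shot("scene");g=c["frame"][130:250,190:340][:,:,::-1];cv2.imwrite("pics/s5.png",cv2.resize(g,None,fx=4.8,fy=4.8,interpolation=cv2.INTER_CUBIC))
plan(.494,.0783,.057)
E
```

```text
t 11.2 p [0.4901 0.0782 0.0576] a -1.5 offset [0.    0.01  0.002] yaw 0.0 deg 0 dist 0.004 F [-0.   1.6 13.3] w 0.0
```

View pics/s5.png

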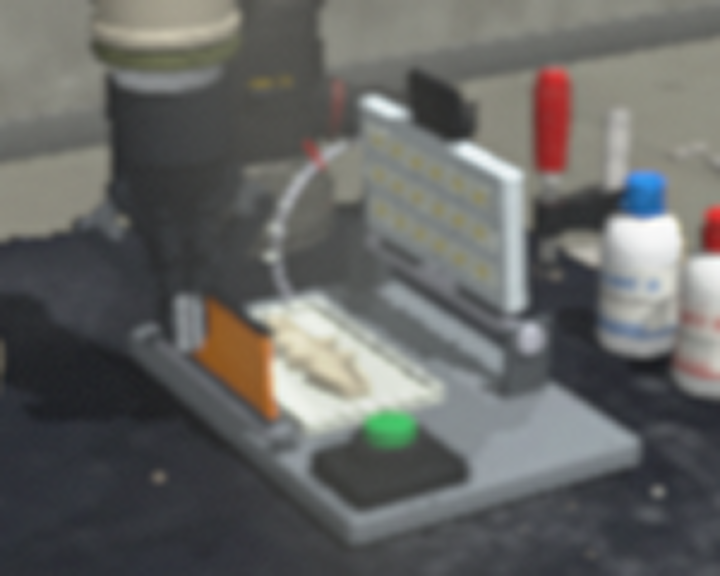

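The scene view shows the shield nearly upright, with its black edge at about (235,315) in the crop. I'll keep pushing gently to the stop.

```bash
python3 -m inch '[{"hand":-1,"offset":[0,0.012,0],"yaw":0},{"hand":-1,"offset":[0,0.022,0],"yaw":0},{"hand":-1,"offset":[0,0.03,0],"yaw":0},{"hand":-1,"offset":[0,0.03,0],"yaw":0}]'
```

```text
time_s: 11.7
eef_pos: [0.4939, 0.0784, 0.0574]
tool_rot: [[0.026, 1.0, -0.011], [1.0, -0.026, 0.004], [0.004, -0.011, -1.0]]
ft_force: [-46.2, 0.2, 61.0]
grip_width: 0.0001
finger_force: 36.8
```

```bash
python3 -m inch '[{"hand":-1,"offset":[0,-0.02,0],"yaw":0},{"hand":-1,"offset":[0,-0.1,0],"yaw":0},{"hand":-1,"offset":[0,-0.1,-0.1],"yaw":0},{"hand":-1,"offset":[0,-0.1,-0.25],"yaw":0},{"hand":-1,"offset":[0,-0.1,-0.35],"yaw":0},{"hand":-1,"offset":[0,-0.1,-0.45],"yaw":0},{"hand":-1,"offset":[0,-0.1,-0.45],"yaw":0}]'
python3 - <<'E'
from h import *
c=shot("top")
# upright: top edge z .096 at station x -85 ; find amber + dark edge rows in column through station y
for k in blobs(c,(8,120,80),(25,255,255),(180,215,270,250),5):print("amber",cv2.boundingRect(k),cv2.contourArea(k))
for a in (80,85,90): 
  t=np.radians(a);print(a,np.round(proj(c,[[.5125-.06*np.cos(t),.08,.026+.06*np.sin(t)],[.5125-.07*np.cos(t),.08,.026+.07*np.sin(t)]]),1).tolist(), proj(c,[[.5125,.08,.026]]).round(1).tolist())
s=shot("scene")
k=blobs(s,(5,120,80),(25,255,255),(205,175,265,230),20)
for q in k:
  e=cv2.approxPolyDP(q,2,True).reshape(-1,2);print(e.tolist())
def st(x,y,z):
  w=np.radians(-1);return [.5975+x*np.cos(w)-y*np.sin(w),.079+x*np.sin(w)+y*np.cos(w),z]
for a in (75,80,85,90):
  t=np.radians(a);print(a,proj(s,[st(-.085-r*np.cos(t),-.082,.026+r*np.sin(t)) for r in (.009,.06,.07)]).round(1).tolist())
f=s["frame"][160:230,205:270][:,:,::-1];cv2.imwrite("pics/s6.png",cv2.resize(f,None,fx=8,fy=8,interpolation=cv2.INTER_CUBIC))
plan(.8,.0788,.3,-1)
E
```

```text
time_s: 12.58
eef_pos: [0.461, 0.0788, 0.2387]
tool_rot: [[0.027, 1.0, 0.006], [1.0, -0.027, 0.003], [0.003, 0.006, -1.0]]
ft_force: [-0.1, -0.7, -0.3]
grip_width: 0.0001
finger_force: 0.0
80 [[224.1, 229.8], [223.6, 230.1]] [[226.7, 228.0]]
85 [[224.1, 228.0], [223.6, 228.0]] [[226.7, 228.0]]
90 [[224.1, 226.3], [223.6, 225.9]] [[226.7, 228.0]]
[[222, 184], [224, 198], [247, 216], [245, 200]]
75 [[245.9, 218.5], [241.1, 203.7], [240.1, 200.8]]
80 [[246.2, 218.4], [242.7, 203.0], [242.0, 199.9]]
85 [[246.4, 218.3], [244.4, 202.4], [244.0, 199.2]]
90 [[246.7, 218.2], [246.1, 202.0], [246.0, 198.7]]
t 12.68 p [0.459  0.0786 0.2355] a -1.5 offset [ 0.024  0.852 -0.16 ] yaw -0.012 deg -0.5 dist 0.347 F [-0.2 -0.2 -1.5] w -0.0001
```

View pics/s6.png

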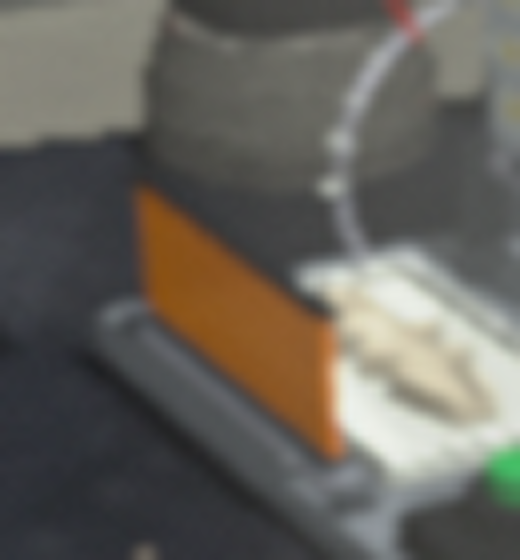

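```bash
python3 - <<'E'
from h import *
c=shot("wrist")
def st(x,y,z):
  w=np.radians(-1);return [.5975+x*np.cos(w)-y*np.sin(w),.079+x*np.sin(w)+y*np.cos(w),z]
for q in blobs(c,(5,120,60),(25,255,255)): print(cv2.contourArea(q),cv2.approxPolyDP(q,3,True).reshape(-1,2).tolist())
for a in (80,85,90):
  t=np.radians(a);print(a,[proj(c,[st(-.085-r*np.cos(t)-.0025*np.sin(t),y,.026+r*np.sin(t)) for r in (.009,.055,.062)]).round(0).tolist() for y in (.08,0.0)])
w=blobs(c,(0,0,190),(179,60,255),None,500)
for q in w[:2]: print("white",cv2.boundingRect(q))
print("tray rim pred",proj(c,[st(-.018-.048,.083,.032),st(-.018-.048,-.083,.032),st(.03,.083,.032)]).round(0).tolist())
E
```

```text
884.0 [[337, 91], [335, 260], [340, 275], [341, 91]]
80 [[[339.0, 88.0], [338.0, 87.0], [337.0, 87.0]], [[336.0, 179.0], [334.0, 190.0], [334.0, 192.0]]]
85 [[[340.0, 88.0], [344.0, 87.0], [345.0, 86.0]], [[337.0, 179.0], [340.0, 190.0], [341.0, 192.0]]]
90 [[[341.0, 88.0], [350.0, 87.0], [352.0, 86.0]], [[338.0, 179.0], [346.0, 190.0], [348.0, 192.0]]]
white (356, 83, 113, 178)
white (0, 243, 33, 131)
tray rim pred [[365.0, 85.0], [356.0, 260.0], [475.0, 84.0]]
```

The shield measures about 87°, within the limit but only just. I'll give it a second, higher push at the edge to be sure.

```bash
python3 -m inch '[{"hand":-1,"offset":[0,0,0.15],"yaw":0},{"hand":-1,"offset":[0,0,0.3],"yaw":0},{"hand":-1,"offset":[0,0,0.405],"yaw":0},{"hand":-1,"offset":[0,0,0.405],"yaw":0},{"hand":-1,"offset":[0,0.05,0.405],"yaw":0},{"hand":-1,"offset":[0,0.08,0.405],"yaw":0},{"hand":-1,"offset":[0,0.09,0.405],"yaw":0},{"hand":-1,"offset":[0,0.09,0.405],"yaw":0}]'
```

```text
time_s: 13.72
eef_pos: [0.4934, 0.0775, 0.0737]
tool_rot: [[0.027, 1.0, -0.003], [1.0, -0.027, 0.0], [0.0, -0.003, -1.0]]
ft_force: [-6.2, -0.1, 3.3]
grip_width: -0.0002
finger_force: 3.0
```

```bash
python3 -m inch '[{"hand":-1,"offset":[0,0.01,0],"yaw":0},{"hand":-1,"offset":[0,0.018,0],"yaw":0},{"hand":-1,"offset":[0,0.018,0],"yaw":0}]'
```

```text
time_s: 14.1
eef_pos: [0.4941, 0.0775, 0.0725]
tool_rot: [[0.026, 1.0, -0.016], [1.0, -0.026, 0.001], [0.001, -0.016, -1.0]]
ft_force: [-34.4, 0.3, 25.4]
grip_width: -0.0
finger_force: 17.5
```

The stop is firm at x=0.494 again, so the shield is upright. I'll back off and rise, and measure the lamp panel's far edge from above.

```bash
python3 -m inch '[{"hand":-1,"offset":[0,-0.02,0],"yaw":0},{"hand":-1,"offset":[0,-0.08,-0.05],"yaw":0},{"hand":-1,"offset":[0,-0.08,-0.2],"yaw":0},{"hand":-1,"offset":[0,-0.08,-0.35],"yaw":0},{"hand":-1,"offset":[0,-0.08,-0.5],"yaw":0},{"hand":-1,"offset":[0,-0.08,-0.5],"yaw":0}]'
python3 - <<'E'
from h import *
c=shot("top")
def st(x,y,z):
  w=np.radians(-1);return [.5975+x*np.cos(w)-y*np.sin(w),.079+x*np.sin(w)+y*np.cos(w),z]
for q in blobs(c,(0,0,170),(179,50,255),(185,150,262,182),8): print(cv2.boundingRect(q),np.round(onz(c,q.reshape(-1,2),.165)[:,:2].min(0),3),np.round(onz(c,q.reshape(-1,2),.165)[:,:2].max(0),3))
for a in (85,90,95,100,103):
  t=np.radians(a);print(a,[proj(c,[st(.08-r*np.cos(t)+n*np.sin(t),y,.06+r*np.sin(t)+n*np.cos(t)) for r,n in((.105,-.007),(.105,.007))]).round(1).tolist() for y in (.09,-.09)])
s=shot("scene")
for q in blobs(s,(0,0,170),(179,50,255),(250,140,305,200),20): print(cv2.approxPolyDP(q,2,True).reshape(-1,2).tolist())
for a in (85,90,95,100,103):
  t=np.radians(a);print(a,proj(s,[st(.08-.105*np.cos(t)-.007*np.sin(t),y,.06+.105*np.sin(t)-.007*np.cos(t)) for y in (.09,-.09)]).round(1).tolist())
plan(.58,.079,.29,-1)
E
```

```text
time_s: 14.85
eef_pos: [0.4723, 0.0781, 0.2787]
tool_rot: [[0.028, 1.0, 0.009], [1.0, -0.028, 0.005], [0.005, 0.008, -1.0]]
ft_force: [-0.9, -0.1, -1.3]
grip_width: 0.0
finger_force: 0.0
(230, 163, 23, 7) [ 0.665 -0.009] [0.683 0.053]
(189, 164, 21, 7) [0.665 0.112] [0.682 0.169]
85 [[[189.2, 170.9], [189.3, 165.9]], [[253.2, 171.0], [253.2, 166.0]]]
90 [[[189.3, 167.6], [189.4, 162.7]], [[253.2, 167.7], [253.3, 162.9]]]
95 [[[189.4, 164.4], [189.6, 159.7]], [[253.3, 164.5], [253.3, 159.8]]]
100 [[[189.5, 161.3], [189.8, 156.8]], [[253.3, 161.4], [253.4, 156.9]]]
103 [[[189.6, 159.5], [190.0, 155.1]], [[253.3, 159.6], [253.5, 155.2]]]
[[285, 160], [295, 168], [297, 193], [298, 166]]
[[250, 193], [250, 199], [262, 199], [257, 192]]
85 [[264.1, 151.2], [293.3, 167.7]]
90 [[266.6, 150.5], [296.0, 166.8]]
95 [[269.1, 150.0], [298.7, 166.2]]
100 [[271.6, 149.7], [301.4, 165.9]]
103 [[273.1, 149.7], [303.0, 165.9]]
t 14.95 p [0.47   0.0781 0.2742] a -1.5 offset [ 0.01   0.275 -0.039] yaw -0.012 deg -0.5 dist 0.111 F [ 0.2 -0.2  0.2] w -0.0002
```

The lamp panel is at about 89°. I'll pass over it and come down behind the tab.

```bash
python3 -m inch '[{"hand":-1,"offset":[0,0.0,-0.04],"yaw":0},{"hand":-1,"offset":[0,0.15,-0.04],"yaw":0},{"hand":-1,"offset":[0,0.3,-0.04],"yaw":0},{"hand":-1,"offset":[0.02,0.45,-0.04],"yaw":0},{"hand":-1,"offset":[0.02,0.6,-0.04],"yaw":0},{"hand":-1,"offset":[0.02,0.67,-0.04],"yaw":0},{"hand":-1,"offset":[0.02,0.67,-0.04],"yaw":0},{"hand":-1,"offset":[0.02,0.67,-0.04],"yaw":0}]'
python3 -c "
from h import *
plan(.735,.079,.17,-1)"
```

```text
time_s: 15.95
eef_pos: [0.7374, 0.0788, 0.2891]
tool_rot: [[0.027, 1.0, -0.001], [1.0, -0.027, -0.001], [-0.001, -0.001, -1.0]]
ft_force: [-0.4, -0.4, 0.7]
grip_width: -0.0003
finger_force: 0.0
t 15.95 p [0.7374 0.0788 0.2891] a -1.6 offset [ 0.001 -0.006  0.298] yaw -0.012 deg -0.6 dist 0.119 F [-0.4 -0.4  0.7] w -0.0003
```

```bash
python3 -m inch '[{"hand":-1,"offset":[0,0,0.15],"yaw":0},{"hand":-1,"offset":[0,0,0.295],"yaw":0},{"hand":-1,"offset":[0,0,0.295],"yaw":0},{"hand":-1,"offset":[0,-0.05,0.295],"yaw":0},{"hand":-1,"offset":[0,-0.09,0.295],"yaw":0},{"hand":-1,"offset":[0,-0.11,0.295],"yaw":0},{"hand":-1,"offset":[0,-0.13,0.295],"yaw":0},{"hand":-1,"offset":[0,-0.15,0.295],"yaw":0}]'

```

```text
time_s: 16.95
eef_pos: [0.6787, 0.0807, 0.173]
tool_rot: [[0.026, 1.0, 0.003], [1.0, -0.026, 0.0], [0.0, 0.003, -1.0]]
ft_force: [3.0, 0.3, 3.0]
grip_width: -0.0003
finger_force: 1.7
```

```bash
python3 -m inch '[{"hand":-1,"offset":[0,-0.02,0],"yaw":0},{"hand":-1,"offset":[0,-0.04,0],"yaw":0},{"hand":-1,"offset":[0,-0.055,0],"yaw":0},{"hand":-1,"offset":[0,-0.07,0],"yaw":0},{"hand":-1,"offset":[0,-0.085,0],"yaw":0},{"hand":-1,"offset":[0,-0.085,0],"yaw":0}]'
python3 - <<'E'
from h import *
c=shot("top")
def st(x,y,z):
  w=np.radians(-1);return [.5975+x*np.cos(w)-y*np.sin(w),.079+x*np.sin(w)+y*np.cos(w),z]
s=shot("scene")
for q in blobs(s,(0,0,150),(179,50,255),(240,140,305,205),10): print(cv2.approxPolyDP(q,1.5,True).reshape(-1,2).tolist())
for a in (55,60,65,70,75):
  t=np.radians(a);print(a,proj(s,[st(.08-r*np.cos(t)+n*np.sin(t),-.09,.06+r*np.sin(t)+n*np.cos(t)) for r,n in ((.105,-.007),(.105,.007),(.02,.007))]).round(1).tolist())
f=s["hsv"][145:205:3,250:305:3];print(f[:,:,2])
plan(.635,.079,.17,-1)
E
```

```text
time_s: 17.7
eef_pos: [0.6431, 0.0818, 0.1712]
tool_rot: [[0.027, 1.0, -0.001], [1.0, -0.027, 0.0], [0.0, -0.001, -1.0]]
ft_force: [-0.2, -0.2, 0.3]
grip_width: 0.0002
finger_force: 0.0
[[276, 163], [274, 167], [285, 174], [293, 194], [301, 202], [302, 198], [296, 196], [297, 193], [288, 169]]
[[245, 194], [249, 202], [248, 204], [267, 204], [254, 195]]
[[270, 190], [287, 203], [293, 204], [275, 191]]
55 [[278.2, 178.0], [281.7, 174.6], [295.9, 193.8]]
60 [[280.5, 175.7], [284.2, 172.6], [296.4, 193.6]]
65 [[282.8, 173.6], [286.7, 170.9], [297.0, 193.4]]
70 [[285.4, 171.8], [289.3, 169.4], [297.5, 193.2]]
75 [[288.0, 170.2], [292.0, 168.2], [298.0, 193.1]]
[[ 89  78  78 112 117 112  72  86  92  89 106 105 103 108 113 123 133 140
  198]
 [ 88  78  84 120 101  97  67 109 131 104 129 142 145 149 147 143 140 127
  173]
 [ 81  77  77 107  76  71  65 113 133  91  81  95 105 120 145 141 143 124
  165]
 [ 78  76 109 128  76  63  64  99 134  90  69  79  75 111 145 143 143 119
  155]
 [ 79  77 116 146 147  67  61  63  84  68  61  66  60 118 144 144 143 120
  157]
 [ 79  94 114 129 133 105  63 
[... 611 characters left out ...]
  108]
 [ 75  76  78  77  83  86  93  96  98 125 139 127 138 165 206  78  62  66
   82]
 [ 78  77  79  77  82  86  98  96  83 119 127 131 134 133 210 142  60  69
   85]
 [ 99  85  99 104  95  89 116 162 145  83  96 117 120 137 184 192  66  62
   63]
 [141 147 145 110  94  96 104 137 166 165 112  76  95  99 139 214 107  64
   66]
 [190 159 148 134 114  94 100 105 109 152 168 149  86  88  93 169 119 105
   86]
 [222 209 225 190 136 130  99  98 105 104 124 165 165 122  78  95 164 197
   91]
 [203 227 217 200 222 168 132 109  92 100 105 106 155 169 151  90 143 167
   82]]
t 17.8 p [0.6434 0.0818 0.1711] a -1.5 offset [-0.007 -0.021  0.003] yaw -0.012 deg -0.5 dist 0.009 F [ 0.5 -0.4  0. ] w -0.0
```

The panel is at about 66–68°. I'll push about 7 mm more and remeasure.

```bash
python3 -m inch '[{"hand":-1,"offset":[0,-0.008,0],"yaw":0},{"hand":-1,"offset":[0,-0.014,0],"yaw":0},{"hand":-1,"offset":[0,-0.018,0],"yaw":0},{"hand":-1,"offset":[0,-0.018,0],"yaw":0}]'
cat >> h.py <<'E'
def st(x,y,z):
  w=np.radians(-1);return [.5975+x*np.cos(w)-y*np.sin(w),.079+x*np.sin(w)+y*np.cos(w),z]
def lamp():
  s=shot("scene")
  g=s["hsv"][:,:,2]
  pts=[]
  for r in range(176,194):
    row=g[r,275:303].astype(float); j=np.where(row>170)[0]
    if len(j): pts.append((275+(j*row[j]).sum()/row[j].sum(),r))
  pts=np.array(pts)
  n=np.array(st(1,0,0))-st(0,0,0); yv=np.array(st(0,1,0))-st(0,0,0)
  P=ony(s,pts,np.array(st(.08,-.09,.06)),yv)-st(.08,-.09,.06)
  v=cv2.fitLine(np.c_[-(P@n),P[:,2]].astype(np.float32),cv2.DIST_HUBER,0,.01,.01).ravel()
  print("side line angle",np.degrees(np.arctan2(v[1],v[0]))%180, "offset pt",v[2:],len(pts))
  for q in blobs(s,(0,0,150),(179,50,255),(260,140,305,205),10)[:1]: print(cv2.approxPolyDP(q,1.5,True).reshape(-1,2).tolist())
E
python3 -c "
from h import *
lamp();plan(.634,.08,.17)"
```

```text
time_s: 18.3
eef_pos: [0.6366, 0.0817, 0.1713]
tool_rot: [[0.027, 1.0, -0.0], [1.0, -0.027, -0.0], [-0.0, -0.0, -1.0]]
ft_force: [1.6, -0.2, -0.0]
grip_width: 0.0
finger_force: 1.0
side line angle 63.853695 offset pt [0.02430157 0.05397065] 18
[[275, 164], [273, 168], [284, 175], [292, 193], [301, 202], [302, 198], [296, 195], [286, 170]]
t 18.35 p [0.6366 0.0817 0.1713] a -1.5 offset [-0.005 -0.006  0.003] yaw 0.0 deg 0 dist 0.003 F [3.  0.5 0.2] w -0.0003
```

```bash
python3 -m inch '[{"hand":-1,"offset":[0,-0.006,0],"yaw":0},{"hand":-1,"offset":[0,-0.012,0],"yaw":0},{"hand":-1,"offset":[0,-0.016,0],"yaw":0},{"hand":-1,"offset":[0,-0.016,0],"yaw":0},{"hand":-1,"offset":[0,0.1,0],"yaw":0},{"hand":-1,"offset":[0,0.1,-0.1],"yaw":0},{"hand":-1,"offset":[0,0.1,-0.25],"yaw":0},{"hand":-1,"offset":[0,0.1,-0.25],"yaw":0}]'
python3 - <<'E'
from h import *
lamp()
plan(.58,-.075,.26,-1)
c=shot("wrist");k=blobs(c,(50,120,60),(85,255,255),None,20);print([cv2.boundingRect(q) for q in k])
t=shot("top")
for q in blobs(t,(0,0,170),(179,50,255),(185,150,262,188),8): print(cv2.boundingRect(q))
for a in (55,60,65):
  u=np.radians(a);print(a,proj(t,[st(.08-r*np.cos(u)+n*np.sin(u),-.09,.06+r*np.sin(u)+n*np.cos(u)) for r,n in((.105,-.007),(.105,.007))]).round(1).tolist())
E
```

```text
time_s: 19.35
eef_pos: [0.6782, 0.0797, 0.2765]
tool_rot: [[0.027, 1.0, 0.007], [1.0, -0.027, -0.0], [0.0, 0.007, -1.0]]
ft_force: [0.9, -1.3, -1.2]
grip_width: 0.0
finger_force: 0.0
side line angle 63.12544 offset pt [0.03075508 0.06112918] 18
[[274, 165], [272, 168], [284, 177], [292, 193], [297, 197], [285, 172]]
t 19.4 p [0.6773 0.0801 0.2736] a -1.5 offset [-0.394 -0.233  0.033] yaw -0.012 deg -0.5 dist 0.184 F [-0.1  0.3 -1.4] w 0.0003
[(154, 307, 28, 23)]
(196, 170, 60, 17)
(185, 150, 11, 38)
55 [[253.5, 189.9], [253.4, 185.4]]
60 [[253.4, 187.0], [253.3, 182.3]]
65 [[253.3, 183.9], [253.3, 179.1]]
```

```bash
python3 -m inch '[{"hand":-1,"offset":[-0.13,-0.08,-0.02],"yaw":0},{"hand":-1,"offset":[-0.26,-0.16,0],"yaw":0},{"hand":-1,"offset":[-0.394,-0.25,0.03],"yaw":0},{"hand":-1,"offset":[-0.394,-0.25,0.03],"yaw":0},{"hand":-1,"offset":[-0.394,-0.25,0.03],"yaw":0}]'
python3 - <<'E'
from h import *
t=shot("top");print(t["hsv"][160:194,246:252,2].mean(1).round().astype(int).tolist())
k=blobs(t,(50,120,80),(85,255,255),(262,200,292,232))
for q in k:
  r=cv2.minEnclosingCircle(q);
  for z in (.05,.06): print("btn top",z,onz(t,[r[0]],z).round(4))
s=shot("scene")
for q in blobs(s,(50,120,60),(85,255,255),(250,200,290,250),10):
  x,y,w,h=cv2.boundingRect(q);print(x,y,w,h)
for z in (.045,.05,.055,.06,.065): print(z,proj(s,[st(-.05,-.155,z)]).round(1).tolist(),proj(t,[st(-.05,-.155,z)]).round(1).tolist())
lamp()
c=shot("wrist");k=blobs(c,(50,120,60),(85,255,255),None,100)
for q in k: r=cv2.minEnclosingCircle(q);print("wrist",r,onz(c,[r[0]],.055).round(4))
plan(*st(-.05,-.155,.12),-1)
E
```

```text
time_s: 20.12
eef_pos: [0.572, -0.0733, 0.2583]
tool_rot: [[0.026, 1.0, -0.002], [1.0, -0.026, 0.001], [0.001, -0.002, -1.0]]
ft_force: [-0.8, 0.5, -0.1]
grip_width: 0.0003
finger_force: 0.0
[182, 174, 170, 161, 186, 218, 217, 214, 212, 208, 208, 211, 213, 216, 216, 215, 212, 214, 221, 222, 223, 224, 224, 225, 226, 226, 227, 228, 228, 228, 229, 229, 229, 230]
266 216 11 7
0.045 [[269.5, 222.4]] [[276.4, 216.3]]
0.05 [[269.5, 220.8]] [[276.4, 216.1]]
0.055 [[269.5, 219.2]] [[276.4, 215.9]]
0.06 [[269.5, 217.5]] [[276.4, 215.7]]
0.065 [[269.5, 215.9]] [[276.4, 215.5]]
side line angle 62.204727 offset pt [0.03091231 0.06115701] 18
[[273, 166], [273, 169], [283, 175], [296, 197], [296, 193], [285, 172]]
wrist ((255.0, 185.5), 16.286596298217773) [[ 0.546  -0.0755  0.055 ]]
t 20.32 p [ 0.5732 -0.0725  0.2588] a -1.4 offset [-0.008 -0.071  0.347] yaw -0.008 deg -0.4 dist 0.142 F [ 0.4 -0.5 -0.1] w 0.0
```

The lamp is at about 60–62°. The button centre is at (0.546, -0.075) with its top near z 0.055. I'll come down on it.

```bash
python3 -m inch '[{"hand":-1,"offset":[-0.008,-0.07,0.1],"yaw":0},{"hand":-1,"offset":[-0.008,-0.07,0.25],"yaw":0},{"hand":-1,"offset":[-0.008,-0.07,0.35],"yaw":0},{"hand":-1,"offset":[-0.008,-0.07,0.44],"yaw":0},{"hand":-1,"offset":[-0.008,-0.07,0.47],"yaw":0},{"hand":-1,"offset":[-0.008,-0.07,0.49],"yaw":0},{"hand":-1,"offset":[-0.008,-0.07,0.49],"yaw":0}]'
```

```text
time_s: 21.2
eef_pos: [0.545, -0.0766, 0.0639]
tool_rot: [[0.026, 1.0, 0.001], [1.0, -0.026, -0.0], [-0.0, 0.001, -1.0]]
ft_force: [-0.4, -0.7, 1.0]
grip_width: -0.0003
finger_force: 0.0
```

```bash
python3 -m inch '[{"hand":-1,"offset":[0,0,0.01],"yaw":0},{"hand":-1,"offset":[0,0,0.02],"yaw":0},{"hand":-1,"offset":[0,0,0.02],"yaw":0}]'; python3 -m inch '[{"hand":-1,"offset":[0,0,0.01],"yaw":0},{"hand":-1,"offset":[0,0,0.01],"yaw":0}]'
```

```text
time_s: 21.58
eef_pos: [0.5452, -0.0766, 0.0558]
tool_rot: [[0.027, 1.0, 0.002], [1.0, -0.027, -0.0], [0.0, 0.002, -1.0]]
ft_force: [2.7, -0.4, 3.7]
grip_width: 0.0004
finger_force: 1.6
time_s: 21.82
eef_pos: [0.5453, -0.0767, 0.0529]
tool_rot: [[0.027, 1.0, 0.002], [1.0, -0.027, 0.001], [0.001, 0.002, -1.0]]
ft_force: [-4.2, 2.1, 18.8]
grip_width: -0.0005
finger_force: 9.4
```

```bash
python3 -m inch '[{"hand":-1,"offset":[0,0,0.006],"yaw":0},{"hand":-1,"offset":[0,0,0.006],"yaw":0},{"hand":-1,"offset":[0,0,0.006],"yaw":0}]'
```

```text
time_s: 22.2
eef_pos: [0.5455, -0.0768, 0.0525]
tool_rot: [[0.027, 1.0, 0.003], [1.0, -0.027, 0.003], [0.003, 0.003, -1.0]]
ft_force: [-13.1, 4.1, 42.2]
grip_width: -0.0001
finger_force: 21.1
```

Bottomed out: 42 N with no more travel. I'll release, rise and check.

```bash
python3 -m inch '[{"hand":-1,"offset":[0,0,-0.05],"yaw":0},{"hand":-1,"offset":[0,0,-0.2],"yaw":0},{"hand":-1,"offset":[0,0,-0.35],"yaw":0},{"hand":-1,"offset":[0,0,-0.5],"yaw":0},{"hand":-1,"offset":[-0.4,0,-0.5],"yaw":0},{"hand":-1,"offset":[-0.6,0,-0.5],"yaw":0},{"hand":-1,"offset":[-0.6,0,-0.5],"yaw":0},{"hand":-1,"offset":[-0.6,0,-0.5],"yaw":0}]'
python3 - <<'E'
from h import *
lamp();t=shot("top")
print(t["hsv"][160:196,232:250,2].mean(1).round().astype(int).tolist())
for a in (55,60,65):
  u=np.radians(a);print(a,proj(t,[st(.08-r*np.cos(u)+n*np.sin(u),-.05,.06+r*np.sin(u)+n*np.cos(u)) for r,n in((.105,-.007),(.105,.007))]).round(1).tolist())
for q in blobs(t,(10,25,120),(35,150,245),(195,185,260,230),40):
  P=onz(t,q.reshape(-1,2),.039)[:,:2]*1000;r=cv2.minAreaRect(P.astype(np.float32));print("zig",np.round(r[0],1),np.round(r[1],1))
print([cv2.boundingRect(q) for q in blobs(t,(8,120,80),(25,255,255),(180,215,270,250),5)])
s=shot("scene");print([cv2.boundingRect(q) for q in blobs(s,(50,120,60),(85,255,255),(250,200,290,250),10)],[cv2.approxPolyDP(q,2,True).reshape(-1,2).tolist() for q in blobs(s,(5,120,80),(25,255,255),(205,175,265,230),20)])
E
```

```text
time_s: 23.2
eef_pos: [0.5371, -0.3186, 0.2484]
tool_rot: [[0.027, 1.0, -0.001], [1.0, -0.027, 0.0], [0.0, -0.001, -1.0]]
ft_force: [-0.0, 0.8, 1.3]
grip_width: 0.0005
finger_force: 0.0
side line angle 63.211082 offset pt [0.02676152 0.05318037] 18
[[274, 165], [272, 168], [284, 177], [294, 196], [301, 202], [302, 199], [296, 196], [285, 172]]
[51, 48, 48, 51, 51, 48, 48, 46, 61, 130, 168, 179, 183, 186, 196, 191, 188, 194, 198, 202, 214, 237, 244, 237, 234, 186, 105, 102, 114, 121, 127, 180, 181, 184, 212, 217]
55 [[239.5, 189.8], [239.3, 185.3]]
60 [[239.3, 186.9], [239.2, 182.2]]
65 [[239.2, 183.9], [239.1, 179.0]]
zig [579.1  77.4] [119.   36.6]
[(241, 227, 11, 2)]
[(266, 217, 11, 6)] [[[223, 183], [224, 198], [247, 216], [246, 200]]]
```

The lamp reads about 62–63°. I'll calibrate that against the red 60° mark.

```bash
python3 - <<'E'
from h import *
t=shot("top");s=shot("scene");w=np.radians(60)
for c,box in((t,(178,165,200,200)),(s,(235,140,275,180))):
  m=cv2.inRange(c["hsv"],(0,110,90),(8,255,255))|cv2.inRange(c["hsv"],(172,110,90),(179,255,255))
  x0,y0,x1,y1=box;p=np.argwhere(m[y0:y1,x0:x1])[:,::-1]+[x0,y0]
  print("red",len(p),p.mean(0) if len(p) else 0,p.tolist()[:30])
  for a in (57,60,63): 
    w=np.radians(a);print(a,[proj(c,[st(.08-r*np.cos(w),.104,.06+r*np.sin(w))]).round(1).tolist() for r in (.08,.085,.09,.1)])
# side face line at +y side pointer
print(t["hsv"][174:192,180:200,2])
E
```

```text
red 8 [186.   182.75] [[185, 182], [186, 182], [187, 182], [188, 182], [185, 183], [186, 183], [185, 184], [186, 184]]
57 [[[186.9, 183.1]], [[186.6, 183.7]], [[186.2, 184.3]], [[185.5, 185.6]]]
60 [[[186.8, 181.7]], [[186.4, 182.2]], [[186.1, 182.8]], [[185.3, 183.9]]]
63 [[[186.7, 180.3]], [[186.3, 180.8]], [[185.9, 181.2]], [[185.2, 182.1]]]
red 0 0 []
57 [[[254.7, 162.3]], [[253.9, 161.2]], [[253.1, 160.1]], [[251.6, 157.9]]]
60 [[[255.7, 161.5]], [[255.0, 160.3]], [[254.2, 159.2]], [[252.8, 156.9]]]
63 [[[256.7, 160.7]], [[256.0, 159.5]], [[255.4, 158.3]], [[254.1, 155.9]]]
[[ 48  50  45  45  36  70 200 239  75  57 177 214 136  99  86 166 228 225
  223 224]
 [ 48  44  46  47  42  90 207 233  77  55 163 204 140  98 120 190 210 196
  200 204]
 [ 47  45  48  49  45  84 190 217  75  49 121 153 121 115 154 200 206 192
  195 203]
 [ 50  49  49  50  40  58 175 212  82  46  90 107 103 151 190 201 210 208
  206 208]
 [ 49  50  49  50  43  58 179 222  94  48  86 100 137 198 214 211 211 215
  227 219]
 [ 50  51  53  53  43  59 176 219 103  48  85 123 179 216 214 210 209 202
  222 228]
 [ 5
[... 316 characters left out ...]
 245 246
  245 243]
 [ 54  55  58  61  57  90 132 153 145  91 202 252 244 242 241 240 242 240
  241 239]
 [ 53  53  58  56  55  44  46  92 103  79 194 252 245 243 243 241 242 241
  241 239]
 [ 55  52  53  55  52  42  37  87 106  71 150 209 205 202 198 197 191 188
  189 186]
 [ 53  55  53  51  52  36  38 101 129  82  92 110 106 106 104 101  95  95
   93  94]
 [ 54  55  53  53  39  32  43 108 141 104  89  98 102 100 101  98  98  99
   96  99]
 [ 52  55  53  39  33  33  39  81 113 108  96 105 104 105 103 105 105 103
  104 102]
 [ 53  57  48  34  35  34  32  47  92 110  96 102 105 104 104 105 102 102
  103 103]
 [ 53  51  46  35  32  33  30  34  94 130 106 102 102 104 104 103 103 102
  103 100]]
```

The red mark falls exactly where 60° should project, and the panel beside it reads about 61°. The casting, shield and button also check out, so I'm handing in.

```bash
python3 -c "
from rig import arm
print(arm.job_done())"
```

```text
the job is handed in; nothing more can be done
None
```

I handed the job in at about 24 s of the 64 s, but no verdict came back. By my own measurements the casting lies centred in the tray, the shield is at its upright stop, the lamp is at about 61°, and the start button was pressed home and is out again; I never moved toward the bystanders, though I didn't re-measure them.

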